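Free the burr carrier of the coffee grinder and hold it over the chamber

ROBOT

A 6-joint arm with a two-finger parallel gripper is mounted at the origin on a cart in front of the work surface, level with it; the furniture and walls round the work are solid. World frame = base frame: x ahead of the robot, y to its left, z up, the work surface at z = 0. Lengths are in m, angles in rad, forces in N, time in s.
With the tool pointing down it reaches from about 0.35 to 0.975 m from the base axis. Payload 4.9 kg.
Tool frame: the origin (TCP) lies midway between the tips of the shut fingers; the grasp point (between the pads) lies 19 mm behind it (ctrl.tcp_to_grasp is the distance from the TCP to the grasp point, in m); z points along the fingers, y is the line along which they close (so a half turn about z gives the same grasp; the last joint's range is limited). The gripper opens to 85 mm and grips with 20 to 120 N. Pads are 22 mm wide; open, the fingers measure 114 mm over their backs; the gripper's body (76 mm by 85 mm) begins 54 mm behind the grasp point. The pads swing forward as they close: fully open they stand 13 mm farther back than shut.
Start: joints at [1.057, 0.053, 1.613, -0, 1.476, -0.119], TCP at [0.24, 0.577, 0.231] pointing down, gripper open.
Joint ranges: [-3.01, 3.01], [-1.01, 2.22], [0.06, 2.58], [-1.02, 4.17], [0.09, 2.62], [-3.14, 3.14]. Speed limits (rad/s): [2.57, 2.57, 3.14, 3.14, 3.14, 3.14].

INTERFACE

Orientations are given as a rotation vector (axis times angle).
In Python, from station import ctrl, get_image, camera_params gives the robot as it stands (ctrl), with the cameras as plain functions.
- The arm moves only by the shell command python3 jog.py 'ROWS' [FORCE]. ROWS is a JSON object whose key "ticks" holds a list of rows, 1 to 20 of them, each of 7 numbers: the finger opening in m, then dx, dy, dz in parts of the range, where 1.0 means 0.75 m, then a rotation vector rx, ry, rz in parts of the range, where 1.0 means pi rad; each row is the pose to reach, as a shift and turn from the pose commanded when the command began, along the tool's axes at that moment; what a row does not reach only later rows make up. A row lasts 1/12 s, in which the tool goes at most 0.0417 m and 0.125 rad, less where a joint would pass 70% of its speed; a pose out of reach is approached as far as the arm can. The fingers move at their own pace and stop on an object; FORCE is the grip in N (left out, the last holds). Time passes only in rows, so rows that do not move let the fingers close. It prints the time, the measured TCP pose, the force, the opening and the grip force at its end. A shift or turn number past 1, either way, is cut back to 1. Input that does not fit is refused with a message, and nothing moves.
- ctrl.get_obs(): the state, without advancing time (a new reading comes with each control period).
- get_image(name): name is "side" or "top"; returns the picture (384x512x3 uint8, red, green, blue); there is no depth.
- camera_params(name): a dict with "fx", "fy", "cx", "cy" (pixels), "T" (4x4, takes a point from camera to world coordinates). Camera axes: x right, y down, z forward; pixel columns grow to the right and rows downward; lengths in m; the calibration is good to about 2 mm. A picture is of the moment at which its call begins. camera_params takes no time and is no camera call.
- ctrl.finish_job(): hands the job in; it is judged then, once.
The state is a dict: "t": time; "q": joint angles; "dq": joint speeds; "effort": joint torques, N m; "tool_pos": TCP position; "tool_rot": TCP orientation; "contact_force": force on the tool from outside, world axes, zero at the start; "wrist_torque": the same for the moment, N m; "opening": finger opening in m; "grip_force": force on a finger pad.
Only numpy, scipy, OpenCV 4.12 (cv2) and the standard library are available. Lean on these libraries where they do the work, as an engineer would, in place of code of your own. Each camera call takes 0.05 s, during which the arm holds its last target. There are 200 camera calls.

TASK

The hopper is already off the coffee grinder: now take out its upper burr carrier so that the chamber can be brushed. It is screwed in with a quick thread that may be right- or left-handed, which cannot be seen: grip its bridge handle, feel gently which way it stops dead and which way it gives, never wrench it against the stop, unscrew it the way it gives, and only then lift it straight out. Finish while still holding the carrier in the gripper, level and still, centred about ten centimetres above the mouth of the grinder so that loose grounds drop back in, and leave the other things on the worktop where they are.

Things in the scene. Friction and masses are not known exactly. Their poses are not given: they have to be found in the camera images.
- grinder: Aluminium coffee grinder, 206 x 118 x 187 mm, firm on the worktop, cannot be moved. Origin on the worktop, straight below the axis of the burr chamber; its x axis points from the chamber back to the motor housing, z up. Round head (59 mm radius) with the chamber in front; boxy motor housing 46 to 156 mm behind the axis. Nothing on it but the carrier stands higher than 189 mm.
- mouth (a point): Centre of the mouth of the grinder's chamber, on the chamber axis, 185 mm above the worktop, level with the top of the head, where the carrier's flange is seated. The chamber is a well of 38 mm radius. z up.
- carrier: Upper burr carrier, 0.2 to 0.33 kg, screwed into the chamber: a grey round flange, 85 mm across and 6 mm thick, whose underside rests on the mouth, a barrel and steel burr reaching 36 mm below, a black bridge handle on top. Origin on its axis at the underside of the flange; z up; the handle runs along its y axis. At the start its axes agree with the grinder's to 0.04 rad.
- lugs (a point): Point on the carrier's axis, 16.5 mm below the flange, midway between its two lugs, which catch under an interrupted thread: no pulling it out as it stands. The wrong way it stops dead within 0.2 rad (over 0.5 N m after 0.1 rad more); the right way, which differs between starts, it turns with under 0.2 N m and lifts straight out once turned 1.0 to 1.8 rad. It need not rise while turning.
- handle (a point): Top middle of the carrier's bridge handle, 32 mm above the flange's underside. The handle is an upright bar 10 mm thick (along carrier x) and 50 mm long (along carrier y), to be gripped across its thickness from straight above. A foot 16 mm wide reaches up to 10 mm above the flange's underside: fingertips stay above that, 22 mm below this point.
- hopper: Bean hopper, clear funnel with black rims, 120 mm diameter, 100 mm high, stood upside down; origin under its centre. Leave it.
- brush: Slim grinder brush with wooden handle lying beside the grinder, 158 mm long along its x, 22 mm wide, 11 mm high; leave it.
- tamper: Tamper, 58 mm diameter, 86 mm high, standing; origin under its centre. Leave it.
- scoop: Brass coffee scoop, 44 x 138 x 22 mm, lying; leave it.
- small_mug: Small patterned espresso mug, 58 x 84 x 49 mm; leave it.
- egg_timer: Round cream kitchen timer, 67 x 67 x 59 mm; leave it.

How it is judged:
On the way:
1. the carrier is turned at least 0.7 rad out of its thread while its flange is still within 12 mm of the mouth (angle between the x axis of carrier and the x axis of grinder, either way round above 0.7 rad and z of carrier in the frame of mouth below 0.012 m and horizontal distance between carrier and mouth below 0.008 m), for 0.1 s.
At the end, for the whole second after the job is handed in: The carrier hangs still in the gripper (slower than 3 cm/s), level within 0.2 rad, the underside of its flange 6 to 15 cm above the mouth of the grinder and within 3 cm of the chamber axis, touched by the fingers and not by the grinder (z of carrier in the frame of mouth between 0.06 and 0.15 m and horizontal distance between carrier and mouth below 0.03 m and angle between carrier's own z axis and vertical below 0.2 rad and contact force between the fingers and carrier above 2 N and contact force between carrier and grinder below 0.1 N and linear speed of carrier below 0.03 m/s); the arm keeps its last pose, push and grip.
It fails at once if the carrier is wrenched against its stop or crushed (finger forces on it over 600 N in sum, some 6 N m; a full grip of 120 N makes about 300 N) (contact force between the fingers and carrier above 600 N).
It fails at once if a thing on the worktop beside the grinder is shifted by more than 3 cm (distance of any of hopper, brush, tamper, scoop, small_mug, egg_timer from where it was at the start of the episode above 0.03 m).
It also fails if it takes over 45 s, if anything falls off the work surface, if the arm or the gripper's body presses on something with over 40 N, if the wrist force passes 120 N, or if a joint passes its speed limit or range.

## Working session

There is one attempt and no reset: what is moved stays moved. The work goes in short steps, Python scripts to look and compute and a shell command to move; the robot and the scene stay as the last step left them, time stands still between calls to the robot, and variables do not carry over. Pictures are saved under pics/ and viewed, at most 10 in all, crops included, and the job is handed in when it is done.

```bash
ls; mkdir -p pics; python3 - <<'E'
from station import ctrl, get_image, camera_params
import cv2,numpy as np
o=ctrl.get_obs(); print({k:np.round(v,3) for k,v in o.items()}); print(ctrl.tcp_to_grasp)
for n in("side","top"):
    p=camera_params(n); print(n,{k:np.round(v,3).tolist() for k,v in p.items()})
    im=get_image(n); cv2.imwrite(f"pics/{n}0.png",im[:,:,::-1])
E
```

```text
jog.py
pics
station.py
{'t': np.float64(0.0), 'q': array([ 1.057,  0.053,  1.614, -0.   ,  1.476, -0.119]), 'dq': array([ 0.   , -0.   ,  0.002, -0.001, -0.001, -0.001]), 'effort': array([ 0.0000e+00, -3.9366e+01, -3.7018e+01, -0.0000e+00,  7.0000e-03,
       -0.0000e+00]), 'tool_pos': array([0.24 , 0.576, 0.23 ]), 'tool_rot': array([-6.16e-01, -3.08e+00,  3.00e-03]), 'contact_force': array([ 0.253, -0.152, -0.655]), 'wrist_torque': array([-0.026,  0.029, -0.041]), 'grip_force': np.float64(0.0), 'opening': np.float64(0.085)}
0.0187
side {'fx': 399.028, 'fy': 399.028, 'cx': 256.144, 'cy': 195.516, 'T': [[-0.99, -0.087, 0.112, 0.433], [-0.142, 0.537, -0.831, 0.839], [0.012, -0.839, -0.544, 0.665], [0.0, 0.0, 0.0, 1.0]]}
top {'fx': 392.304, 'fy': 392.304, 'cx': 261.006, 'cy': 186.115, 'T': [[0.025, -0.997, 0.078, 0.435], [-1.0, -0.025, 0.007, 0.023], [-0.005, -0.078, -0.997, 1.199], [0.0, 0.0, 0.0, 1.0]]}
```

View pics/side0.png

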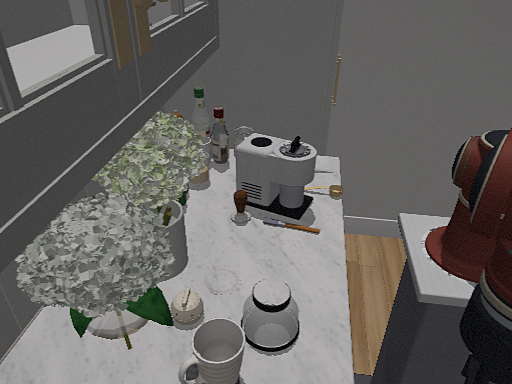

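View pics/top0.png

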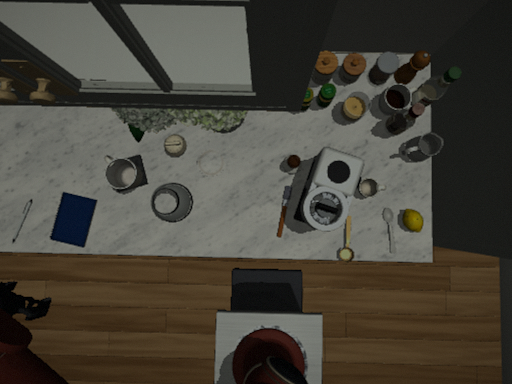

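The side view shows the grinder with the carrier at about (296,148). In the top view the carrier's ring is at about (326,208), with a dark handle bar across it. I'll zoom in on both.

```bash
python3 - <<'E'
import cv2,numpy as np
t=cv2.imread("pics/top0.png")[140:260,270:390]; s=cv2.imread("pics/side0.png")[125:195,230:330]
a=cv2.resize(t,None,fx=5,fy=5,interpolation=cv2.INTER_CUBIC)
cv2.imwrite("pics/topc.png",np.clip(a*1.6,0,255))
cv2.imwrite("pics/sidec.png",np.clip(cv2.resize(s,None,fx=8,fy=8,interpolation=cv2.INTER_CUBIC)*1.3,0,255))
E
```

```text
[ WARN:0@0.060] global loadsave.cpp:1063 imwrite_ Unsupported depth image for selected encoder is fallbacked to CV_8U.
```

View pics/topc.png

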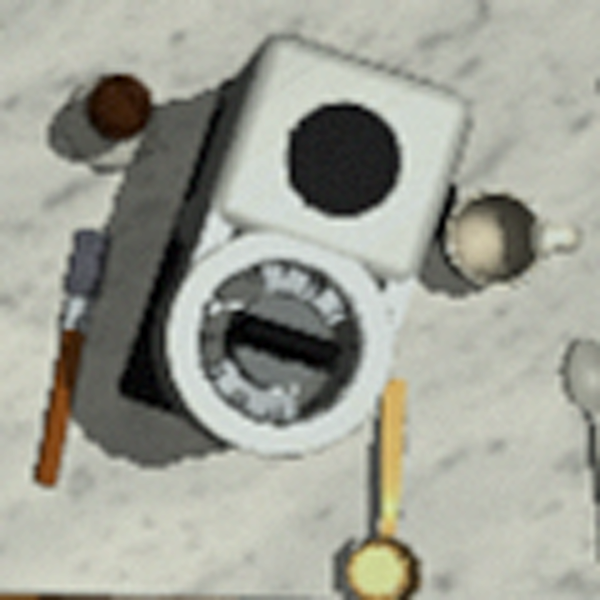

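View pics/sidec.png

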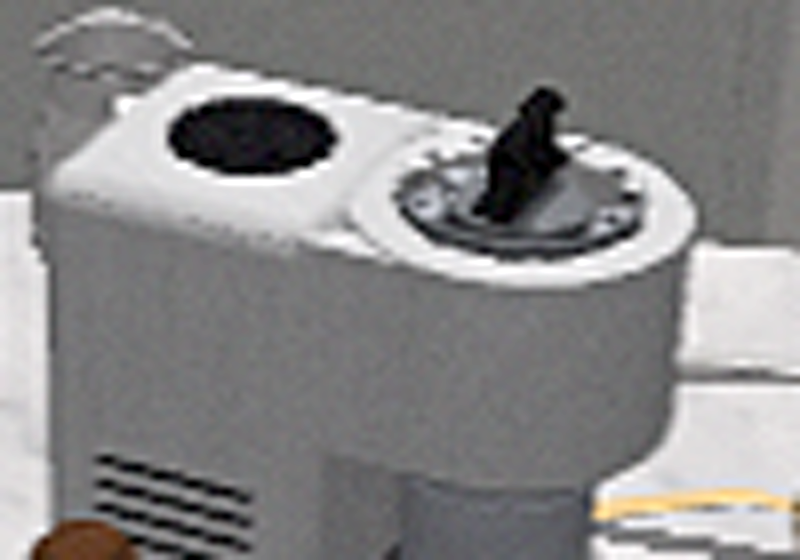

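The top crop shows the grey flange centred near full-image pixel (326,208). The black bar runs from (315.5,205) to (339,210). In the side crop the handle's top edge runs from about (293,145) to (299,137).

```bash
cat > h.py <<'E'
import cv2,numpy as np
from station import ctrl, get_image, camera_params
P={n:camera_params(n) for n in("side","top")}
def ray(n,u,v):
    p=P[n];T=np.array(p["T"]);d=T[:3,:3]@[(u-p["cx"])/p["fx"],(v-p["cy"])/p["fy"],1];return T[:3,3],d/np.linalg.norm(d)
def onz(n,u,v,z):
    c,d=ray(n,u,v);return c+d*(z-c[2])/d[2]
def tri(a,b):
    c1,d1=ray("side",*a);c2,d2=ray("top",*b)
    s=np.linalg.lstsq(np.c_[d1,-d2],c2-c1,rcond=None)[0]
    x,y=c1+s[0]*d1,c2+s[1]*d2;return (x+y)/2,np.linalg.norm(x-y)
E
python3 - <<'E'
from h import *
C={}
for n,(r0,r1,c0,c1),seed in(("top",(180,236,296,356),(326,208)),("side",(136,168,270,322),(298,150))):
    im=cv2.imread(f"pics/{n}0.png");g=im.max(2);sub=g[r0:r1,c0:c1]
    for th in((120,135,150) if n=="top" else (150,175,200)):
        m=(sub<th).astype(np.uint8)
        m=cv2.morphologyEx(m,cv2.MORPH_CLOSE,np.ones((3,3)))
        k,l,st,ce=cv2.connectedComponentsWithStats(m)
        ds=[(np.hypot(*(ce[i]+[c0,r0]-np.array(seed))) if st[i,4]>80 else 99) for i in range(1,k)]
        i=1+int(np.argmin(ds));b=(l==i).astype(np.uint8)
        cn=max(cv2.findContours(b,0,1)[0],key=len);e=cv2.fitEllipse(cv2.convexHull(cn))
        print(n,th,st[i],np.round(ce[i]+[c0,r0],2),"ell",np.round(np.array(e[0])+[c0,r0],2),np.round(e[1],1),round(e[2],1), onz(n,e[0][0]+c0,e[0][1]+r0,.191).round(4))
    for th in(20,30,40,50):
        m=(sub<th).astype(np.uint8);k,l,st,ce=cv2.connectedComponentsWithStats(m)
        ds=[(np.hypot(*(ce[i]+[c0,r0]-np.array(seed))) if st[i,4]>15 else 99) for i in range(1,k)]
        i=1+int(np.argmin(ds));pts=np.argwhere(l==i)[:,::-1].astype(np.float32)
        r=cv2.minAreaRect(pts);print(n,"bar",th,st[i],np.round(np.array(r[0])+[c0,r0],2),np.round(cv2.boxPoints(r)+[c0,r0],1).tolist())
E
```

```text
top 120 [ 13  11  35  35 918] [325.59 207.94] ell [325.64 207.95] [33.9 34.1] 97.3 [ 0.4617 -0.1363  0.191 ]Traceback (most recent call last):
  File "<stdin>", line 11, in <module>
cv2.error: OpenCV(4.12.0) /io/opencv/modules/imgproc/src/shapedescr.cpp:361: error: (-201:Incorrect size of input array) There should be at least 5 points to fit the ellipse in function 'fitEllipseNoDirect'
```

```bash
python3 - <<'E'
from h import *
for n,(r0,r1,c0,c1),seed in(("top",(180,236,296,356),(326,208)),("side",(132,168,270,322),(296,149))):
    im=cv2.imread(f"pics/{n}0.png");g=im.max(2);sub=g[r0:r1,c0:c1]
    def pick(m,a,cond=lambda s:True):
        k,l,st,ce=cv2.connectedComponentsWithStats(m)
        ds=[(np.hypot(*(ce[i]+[c0,r0]-np.array(seed))) if st[i,4]>a else 99) for i in range(1,k)]
        i=1+int(np.argmin(ds));return (l==i).astype(np.uint8),st[i]
    for th in((105,120,130) if n=="top" else (130,150,170,190)):
        try:
            b,s=pick(cv2.morphologyEx((sub<th).astype(np.uint8),cv2.MORPH_CLOSE,np.ones((3,3))),80)
            cn=max(cv2.findContours(b,0,1)[0],key=len);e=cv2.fitEllipse(cv2.convexHull(cn))
            print(n,th,s,"ell",np.round(np.array(e[0])+[c0,r0],2),np.round(e[1],1),round(e[2]),onz(n,e[0][0]+c0,e[0][1]+r0,.191).round(4))
        except Exception as x: print(n,th,s)
    for th in(20,30,40,50):
        b,s=pick((sub<th).astype(np.uint8),15)
        pts=np.argwhere(b)[:,::-1].astype(np.float32)
        r=cv2.minAreaRect(pts);print(n,"bar",th,s,np.round(np.array(r[0])+[c0,r0],2),np.round(cv2.boxPoints(r)+[c0,r0],1).tolist())
print(cv2.imread("pics/side0.png").max(2)[134:156,288:306])
E
```

```text
top 105 [ 13  12  34  34 839] ell [325.55 208.01] [32.8 33.6] 141 [ 0.4616 -0.1361  0.191 ]
top 120 [ 13  11  35  35 918] ell [325.64 207.95] [33.9 34.1] 97 [ 0.4617 -0.1363  0.191 ]
top 130 [ 13  11  35  35 952] ell [325.74 207.85] [34.2 34.9] 116 [ 0.462  -0.1366  0.191 ]
top bar 20 [ 19  22  23  12 132] [326.08 207.44] [[314.4, 209.9], [315.7, 201.6], [337.8, 205.0], [336.5, 213.2]]
top bar 30 [ 19  22  26  15 161] [327.25 208.94] [[313.9, 210.5], [316.1, 201.5], [340.6, 207.4], [338.4, 216.3]]
top bar 40 [ 19  22  27  21 218] [327.52 212.32] [[313.6, 220.5], [315.3, 201.8], [341.4, 204.1], [339.7, 222.9]]
top bar 50 [ 18  21  28  23 270] [327.69 212.3 ] [[313.7, 202.1], [340.8, 200.9], [341.7, 222.5], [314.6, 223.7]]
side 130 [   0    0   52   36 1374] ell [294.03 146.67] [56.3 64.5] 27 [ 0.4645 -0.1396  0.191 ]
side 150 [   0    0   52   36 1484] ell [294.24 146.65] [56.1 67.6] 16 [ 0.4639 -0.1398  0.191 ]
side 170 [   0    0   52   36 1647] ell [294.24 146.65] [56.1 67.6] 16 [ 0.4639 -0.1398  0.191 ]
side 190 [   0    0   52   36 1872]
side bar 20 [19  4 12 17 79] [294.8 144.6]
[... 1357 characters left out ...]
 89  90  86  81  92 112]
 [126 107  97   9  12  13  18  17  23  13  27  62  83  96  87  83  84  82]
 [108 114 101   0  14  14   7  10  24  22  42  55  83 107  92  87  85  88]
 [114 101  25  16  21  14   0  15  21  46  59  81 111 107 105  92  88  89]
 [101  51  14  11  14  11  11  22  47  62  82 109 106 107 107 103  88  82]
 [ 96   0   5  14  18   4  17  40  62  80 114 108 108 106 108  92 101 143]
 [ 77  98  80  19   4   7  47  62  82 114 110 110 111 113 101  72  98 103]
 [ 39  44  54  63  64  52  59  66  85 113 114  97  71  61  26  69 141 166]
 [ 87  77  59  57  46  43  43  54  63  61  53  38  33  26  54  85 104  71]
 [ 41  54  62  78  94  92  91  94  88  82  91  95  85  83  71  56  31  21]]
```

```bash
python3 - <<'E'
from h import *
np.set_printoptions(linewidth=200)
print(cv2.imread("pics/top0.png").max(2)[199:219,311:344])
t=cv2.imread("pics/top0.png").max(2)
# housing white top & black disc for grinder yaw
m=((t<45).astype(np.uint8))[155:190,322:356];k,l,st,ce=cv2.connectedComponentsWithStats(m);i=1+np.argmax(st[1:,4]);d=ce[i]+[322,155];print("disc",d,st[i])
D=onz("top",*d,.187);A=onz("top",325.65,207.95,.191);print(D,A,"grinder yaw",np.degrees(np.arctan2(*(D-A)[[1,0]])),np.linalg.norm((D-A)[:2]))
E
```

```text
[[129  93  46  47  61  62  62  64  66  58  58  69  71  69  65  59  52  57  73  90  97  87  85 108 123 125  91  53  78 107 132 135 134]
 [ 87  85  97  71  79 101 103  83  60  56  62  75  71  76  75  75  75  73  68  69  60  83 116 122 122 123 107  62  53  92 124 135 134]
 [ 54 115 134  97  97 118 116  84  52  72  77  75  74  73  72  72  71  73  77  73  66  56  82 116 125 112  98  73  29  74 124 139 137]
 [ 66 110  94  64  60  42  16  13  43  61  64  71  75  76  74  74  74  74  72  76  76  65  53  89 106  90  80  65  34  60 105 127 137]
 [ 44  63  64  66  54  26  17  14   9   5  26  48  61  62  73  76  74  75  76  73  76  76  65  66  81 102 114  89  45  51  77 115 137]
 [ 51  61  63  66  46  12  12   5   3   8   5  11   9  25  47  60  64  72  77  74  78  72  76  60  82  96  61  35  29  33  65 115 135]
 [ 58  65  63  62  35   7   4   1  13  14  15  12   7   4  10  11  25  50  61  63  71  77  76  70  63  46  27  31  31  30  55 106 132]
 [ 52  54  61  48   9   0   7   3   7  11  15  13  17  13  14   8   5  10  11  25  52  63  63  70  71  53  30  32  30  28  42  89 126]
 [ 40  41  54  43   
[... 1082 characters left out ...]
122 105  65  31  47  72  75  76  72  73  74  75  72  72  72  72  69  68  66  48  33  28  24  36  68 114 136 135]
 [118  75  95 123 121 120 124 109  78  51  50  59  61  69  72  73  77  85  81  70  67  66  64  55  36  31  26  22  47  89 122 139 135]
 [140 101  76 116 123 116 107 110 111  91  65  50  59  88 103  89  75 105  99  67  70  69  63  44  31  32  31  52  83 120 138 133 136]
 [137 122  82  84 109  96  80  88 102 113 105  96  98 117 132 109  84 106  98  66  68  62  49  35  30  30  44  84 112 130 135 135 134]]
disc [338.14395887 171.43958869] [  6   6  22  22 389]
[ 0.55720596 -0.16816971  0.187     ] [ 0.46172432 -0.13637337  0.191     ] grinder yaw -18.41827493648413 0.10063672296282984
```

```bash
cat >> h.py <<'E'
def proj(n,X):
    p=P[n];T=np.linalg.inv(np.array(p["T"]));c=T[:3,:3]@X+T[:3,3];return np.array([p["fx"]*c[0]/c[2]+p["cx"],p["fy"]*c[1]/c[2]+p["cy"]])
E
python3 - <<'E'
from h import *
C=np.array([.462,-.1363,.217]);a=np.radians(-17.5)
X=np.array([np.cos(a),np.sin(a),0]);Y=np.array([-np.sin(a),np.cos(a),0])
for n in P:
    print(n,"top mid",proj(n,C).round(1),"corners",[proj(n,C+i*.005*X+j*.025*Y).round(1).tolist() for i in(1,-1) for j in(1,-1)])
print(onz("top",327.5,206.7,.217).round(4))
# far end (y-): side far-top middle vs top right end
for s,t in(((298.5,136.),(337,209.7)),((291.,145.3),(317.6,203.8))): print(tri(s,t))
from scipy.spatial.transform import Rotation as R
o=ctrl.get_obs();M=R.from_rotvec(o["tool_rot"]).as_matrix();print(M.round(3),o["tool_pos"])
E
```

```text
side top mid [295.5 138.4] corners [[290.3, 141.7], [297.1, 134.5], [293.9, 142.4], [300.6, 135.3]]
top top mid [327.3 207.6] corners [[318.4, 202.5], [337.4, 209.0], [317.1, 206.3], [336.2, 212.8]]
[ 0.4643 -0.1368  0.217 ]
(array([ 0.4563193 , -0.16134372,  0.2132057 ]), np.float64(0.0023241019223678083))
(array([ 0.47151627, -0.11339089,  0.20697883]), np.float64(0.0005072974944305565))
[[-0.923  0.385 -0.001]
 [ 0.385  0.923 -0.002]
 [ 0.    -0.002 -1.   ]] [0.24009364 0.57641773 0.23016481]
```

Both views agree: the handle's top middle is at about (0.463, -0.1365, 0.217) and its thickness axis is at a yaw of about -17.5°. Next I rise and sweep over above it.

Units first: shifts go in shares of 0.75 m and turns go in shares of pi rad. So -0.572 m / 0.75 = -0.7627, -0.24 m / 0.75 = -0.32, 1.482 rad / 3.1416 = 0.4717.

```bash
python3 jog.py '{"ticks":[[0.085, 0, 0, -0.0533, 0, 0, 0], [0.085, 0, 0, -0.1067, 0, 0, 0], [0.085, -0.16, -0.1907, -0.1067, 0, 0, 0.1273], [0.085, -0.32, -0.3813, -0.1067, 0, 0, 0.2387], [0.085, -0.32, -0.3813, -0.1067, 0, 0, 0.2387], [0.085, -0.32, -0.3813, -0.1067, 0, 0, 0.2387], [0.085, -0.32, -0.3813, -0.1067, 0, 0, 0.2387], [0.085, -0.32, -0.3813, -0.1067, 0, 0, 0.2387], [0.085, -0.32, -0.3813, -0.1067, 0, 0, 0.2387], [0.085, -0.32, -0.3813, -0.1067, 0, 0, 0.2387], [0.085, -0.64, -0.7627, -0.092, 0, 0, 0.4717], [0.085, -0.64, -0.7627, -0.092, 0, 0, 0.4717], [0.085, -0.64, -0.7627, -0.092, 0, 0, 0.4717], [0.085, -0.64, -0.7627, -0.092, 0, 0, 0.4717], [0.085, -0.64, -0.7627, -0.092, 0, 0, 0.4717], [0.085, -0.64, -0.7627, -0.092, 0, 0, 0.4717], [0.085, -0.64, -0.7627, -0.092, 0, 0, 0.4717], [0.085, -0.64, -0.7627, -0.092, 0, 0, 0.4717], [0.085, -0.64, -0.7627, -0.092, 0, 0, 0.4717], [0.085, -0.64, -0.7627, -0.092, 0, 0, 0.4717]]}' 20
python3 - <<'E'
from h import *
from scipy.spatial.transform import Rotation as R
o=ctrl.get_obs();print(o["t"],o["q"].round(3),o["tool_pos"].round(4));print(R.from_rotvec(o["tool_rot"]).as_matrix().round(4))
E
```

```text
t: 1.77
tool_pos: [0.4633, -0.1381, 0.2998]
tool_rot: [-2.535, -1.855, 0.0]
contact_force: [0.6, -0.1, 1.0]
opening: 0.0852
grip_force: 0.0
1.7667 [-0.444 -0.325  1.842  0.     1.625 -0.137] [ 0.4633 -0.1381  0.2998]
[[ 3.024e-01  9.532e-01 -3.000e-04]
 [ 9.532e-01 -3.024e-01  2.000e-04]
 [ 1.000e-04 -3.000e-04 -1.000e+00]]
```

Converted, 0.06 m / 0.75 = 0.08, 0.0015 m / 0.75 = 0.002.

```bash
python3 jog.py '{"ticks":[[0.085, 0.002, 0, 0.04, 0, 0, 0], [0.085, 0.002, 0, 0.08, 0, 0, 0], [0.06, 0.002, 0, 0.08, 0, 0, 0], [0.04, 0.002, 0, 0.08, 0, 0, 0], [0.04, 0.002, 0, 0.08, 0, 0, 0], [0.04, 0.002, 0, 0.08, 0, 0, 0]]}' 20
python3 - <<'E'
from h import *
s=get_image("side");t=get_image("top")
a=cv2.resize(s[90:190,240:340],None,fx=4,fy=4,interpolation=cv2.INTER_CUBIC);b=cv2.resize(t[150:250,270:370],None,fx=4,fy=4,interpolation=cv2.INTER_CUBIC)
cv2.imwrite("pics/g1.png",np.hstack([a,b])[:,:,::-1])
E
```

```text
t: 2.27
tool_pos: [0.4649, -0.1343, 0.2428]
tool_rot: [2.531, 1.856, 0.003]
contact_force: [-0.3, -0.3, 0.8]
opening: 0.0404
grip_force: 0.0
```

View pics/g1.png

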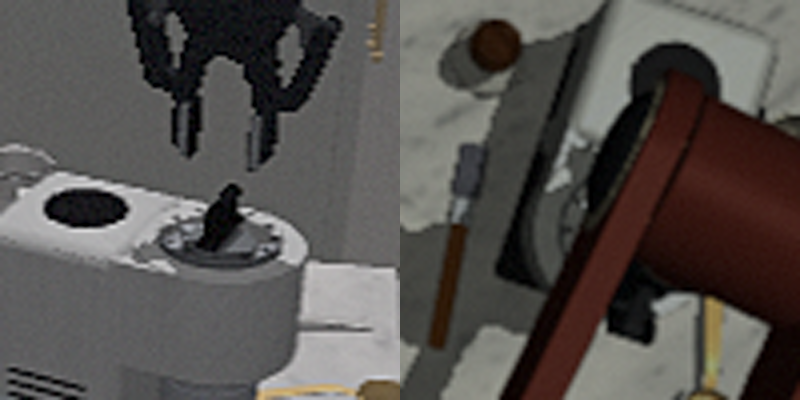

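The fingers, 40 mm open, straddle the bridge handle centrally in the side view (tips at crop (185,150) and (258,165), handle top at (230,190)). Next I descend and close gently.

Converted, 0.045 m / 0.75 = 0.06, -0.002 m / 0.75 = -0.0027.

```bash
python3 jog.py '{"ticks":[[0.04, -0.0027, 0, 0.0267, 0, 0, 0], [0.035, -0.0027, 0, 0.0467, 0, 0, 0], [0.03, -0.0027, 0, 0.06, 0, 0, 0], [0.03, -0.0027, 0, 0.06, 0, 0, 0], [0.03, -0.0027, 0, 0.06, 0, 0, 0]]}' 20
python3 -c "
from h import *
o=ctrl.get_obs();print(o['tool_pos'].round(4),o['wrist_torque'].round(3),o['contact_force'].round(2))"
```

```text
t: 2.78
tool_pos: [0.4634, -0.136, 0.1956]
tool_rot: [2.534, 1.857, -0.0]
contact_force: [0.4, -1.0, -0.2]
opening: 0.0299
grip_force: 0.0
[ 0.4634 -0.136   0.1956] [-0.035  0.003 -0.026] [ 0.38 -0.97 -0.25]
```

Converted, -0.0025 m / 0.75 = -0.0033.

```bash
python3 jog.py '{"ticks":[[0.02, 0, 0, -0.0033, 0, 0, 0], [0.005, 0, 0, -0.0033, 0, 0, 0], [0, 0, 0, -0.0033, 0, 0, 0], [0, 0, 0, -0.0033, 0, 0, 0], [0, 0, 0, -0.0033, 0, 0, 0], [0, 0, 0, -0.0033, 0, 0, 0]]}' 50
python3 -c "
from h import *
o=ctrl.get_obs();print(o['tool_pos'].round(4),o['tool_rot'].round(3),o['wrist_torque'].round(3),o['contact_force'].round(2))"
```

```text
t: 3.28
tool_pos: [0.4643, -0.1366, 0.2]
tool_rot: [2.532, 1.855, 0.003]
contact_force: [-1.2, 1.1, 4.6]
opening: 0.0084
grip_force: 52.4
[ 0.4643 -0.1366  0.2   ] [2.532 1.855 0.003] [0.116 0.221 0.058] [-1.23  1.12  4.6 ]
```

Converted, 0.12 rad / 3.1416 = 0.0382.

```bash
cat > st.py <<'E'
from h import *
from scipy.spatial.transform import Rotation as R
o=ctrl.get_obs();M=R.from_rotvec(o['tool_rot']).as_matrix();print("pos",o['tool_pos'].round(4),"yaw of y",np.arctan2(M[1,1],M[0,1]).round(3),"torque",o['wrist_torque'].round(3),"F",o['contact_force'].round(1),"q6",o['q'][5].round(3),"tilt",M[2,:2].round(3))
E
python3 jog.py '{"ticks":[[0, 0, 0, 0, 0, 0, 0.0127], [0, 0, 0, 0, 0, 0, 0.0255], [0, 0, 0, 0, 0, 0, 0.0382], [0, 0, 0, 0, 0, 0, 0.0382]]}' >/dev/null; python3 st.py
python3 jog.py '{"ticks":[[0, 0, 0, 0, 0, 0, 0.0127], [0, 0, 0, 0, 0, 0, 0.0255], [0, 0, 0, 0, 0, 0, 0.0255], [0, 0, 0, 0, 0, 0, 0.0255]]}'; python3 st.py
```

```text
pos [ 0.4645 -0.1365  0.2   ] yaw of y -0.427 torque [0.195 0.044 0.046] F [0.9 0.2 5.9] q6 -0.013 tilt [0.    0.004]
t: 3.95
tool_pos: [0.4643, -0.1368, 0.2]
tool_rot: [2.702, 1.596, 0.002]
contact_force: [-0.8, -0.5, 6.1]
opening: 0.0089
grip_force: 53.5
pos [ 0.4643 -0.1368  0.2   ] yaw of y -0.504 torque [-0.004  0.18   0.672] F [-0.8 -0.5  6.1] q6 0.064 tilt [-0.     0.004]
```

The torque about z rises to 0.67 N m at +0.2 rad, so this way is the stop. I back off and try the other way.

Converted, -0.48 rad / 3.1416 = -0.1528.

```bash
python3 jog.py '{"ticks":[[0, 0, 0, 0, 0, 0, -0.0255], [0, 0, 0, 0, 0, 0, -0.0509], [0, 0, 0, 0, 0, 0, -0.0764], [0, 0, 0, 0, 0, 0, -0.1019], [0, 0, 0, 0, 0, 0, -0.1273], [0, 0, 0, 0, 0, 0, -0.1528], [0, 0, 0, 0, 0, 0, -0.1528]]}' ; python3 st.py
```

```text
t: 4.53
tool_pos: [0.4643, -0.137, 0.2]
tool_rot: [2.245, 2.192, 0.001]
contact_force: [-0.2, -0.8, 6.1]
opening: 0.0088
grip_force: 52.5
pos [ 0.4643 -0.137   0.2   ] yaw of y -0.024 torque [-0.086  0.178  0.148] F [-0.2 -0.8  6.1] q6 -0.417 tilt [-0.002  0.003]
```

It gives this way, at about 0.15 N m, well past where it would have stopped. I keep turning.

Converted, -0.5 rad / 3.1416 = -0.1592.

```bash
python3 jog.py '{"ticks":[[0, 0, 0, 0, 0, 0, -0.0318], [0, 0, 0, 0, 0, 0, -0.0637], [0, 0, 0, 0, 0, 0, -0.0955], [0, 0, 0, 0, 0, 0, -0.1273], [0, 0, 0, 0, 0, 0, -0.1592], [0, 0, 0, 0, 0, 0, -0.1592]]}' ; python3 st.py;  python3 jog.py '{"ticks":[[0, 0, 0, 0, 0, 0, -0.0318], [0, 0, 0, 0, 0, 0, -0.0637], [0, 0, 0, 0, 0, 0, -0.0955], [0, 0, 0, 0, 0, 0, -0.1273], [0, 0, 0, 0, 0, 0, -0.1592], [0, 0, 0, 0, 0, 0, -0.1592], [0, 0, 0, 0, 0, 0, -0.1592]]}' ; python3 st.py
```

```text
t: 5.03
tool_pos: [0.4644, -0.137, 0.2]
tool_rot: [1.631, 2.68, -0.0]
contact_force: [0.2, -0.3, 5.4]
opening: 0.0089
grip_force: 52.4
pos [ 0.4644 -0.137   0.2   ] yaw of y 0.477 torque [0.006 0.091 0.158] F [ 0.2 -0.3  5.4] q6 -0.918 tilt [-0.003  0.002]
t: 5.62
tool_pos: [0.4645, -0.1368, 0.2]
tool_rot: [0.922, 2.999, -0.001]
contact_force: [1.2, -1.1, 5.3]
opening: 0.0083
grip_force: 52.4
pos [ 0.4645 -0.1368  0.2   ] yaw of y 0.975 torque [0.041 0.05  0.185] F [ 1.2 -1.1  5.3] q6 -1.415 tilt [-0.004  0.   ]
```

```bash
python3 - <<'E'
from h import *
s=get_image("side")
cv2.imwrite("pics/g2.png",cv2.resize(s[90:190,240:340],None,fx=5,fy=5,interpolation=cv2.INTER_CUBIC)[:,:,::-1])
E
```

```text
(no output)
```

View pics/g2.png

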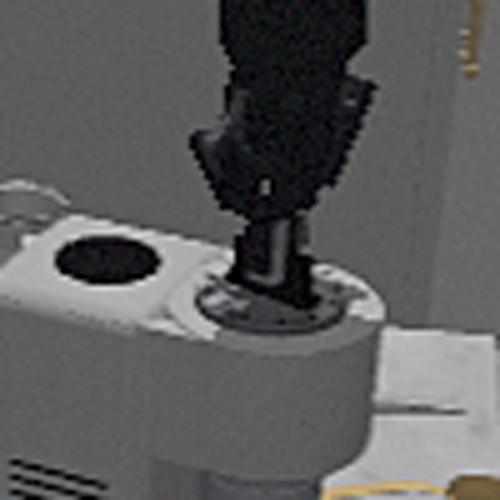

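The picture shows the handle turned with the gripper (foot at crop (240,280) to (315,300)) and the flange still seated. Total turn is 1.28 rad, so I try a gentle 4 mm lift.

Converted, -0.004 m / 0.75 = -0.0053, -0.002 m / 0.75 = -0.0027.

```bash
python3 jog.py '{"ticks":[[0, 0, 0, -0.0027, 0, 0, 0], [0, 0, 0, -0.0053, 0, 0, 0], [0, 0, 0, -0.0053, 0, 0, 0], [0, 0, 0, -0.0053, 0, 0, 0]]}' 60; python3 st.py
```

```text
t: 6.0
tool_pos: [0.4629, -0.136, 0.201]
tool_rot: [-0.923, -3.001, -0.0]
contact_force: [0.1, 0.3, -2.4]
opening: 0.0086
grip_force: 59.0
pos [ 0.4629 -0.136   0.201 ] yaw of y 0.974 torque [-0.003 -0.002  0.009] F [ 0.1  0.3 -2.4] q6 -1.414 tilt [ 0.001 -0.   ]
```

The torque is gone and the tool carries about 2.4 N, which is the carrier's weight. I carry on slowly.

Converted, -0.012 m / 0.75 = -0.016, -0.008 m / 0.75 = -0.0107.

```bash
python3 jog.py '{"ticks":[[0, 0, 0, -0.0053, 0, 0, 0], [0, 0, 0, -0.0107, 0, 0, 0], [0, 0, 0, -0.016, 0, 0, 0], [0, 0, 0, -0.016, 0, 0, 0]]}'; python3 st.py
```

```text
t: 6.33
tool_pos: [0.4639, -0.1365, 0.2152]
tool_rot: [0.923, 3.001, -0.0]
contact_force: [0.3, 0.2, -1.9]
opening: 0.0083
grip_force: 58.9
pos [ 0.4639 -0.1365  0.2152] yaw of y 0.974 torque [-0.028  0.02  -0.027] F [ 0.3  0.2 -1.9] q6 -1.414 tilt [-0.002  0.   ]
```

```bash
python3 jog.py '{"ticks":[[0, 0, 0, -0.0133, 0, 0, 0], [0, 0, 0, -0.0267, 0, 0, 0], [0, 0, 0, -0.04, 0, 0, 0], [0, 0, 0, -0.0533, 0, 0, 0], [0, 0, 0, -0.0667, 0, 0, 0], [0, 0, 0, -0.08, 0, 0, 0], [0, 0, 0, -0.0933, 0, 0, 0], [0, 0, 0, -0.1067, 0, 0, 0], [0, 0, 0, -0.1133, 0, 0, 0], [0, 0, 0, -0.1133, 0, 0, 0], [0, 0, 0, -0.1133, 0, 0, 0], [0, 0, 0, -0.1133, 0, 0, 0], [0, 0, 0, -0.1133, 0, 0, 0], [0, 0, 0, -0.1133, 0, 0, 0]]}'; python3 st.py
python3 - <<'E'
from h import *
s=get_image("side")
cv2.imwrite("pics/g3.png",cv2.resize(s[70:190,230:350],None,fx=5,fy=5,interpolation=cv2.INTER_CUBIC)[:,:,::-1])
E
```

```text
t: 7.5
tool_pos: [0.463, -0.136, 0.2979]
tool_rot: [-0.923, -3.001, -0.0]
contact_force: [0.4, 0.0, -3.3]
opening: 0.0082
grip_force: 58.9
pos [ 0.463  -0.136   0.2979] yaw of y 0.974 torque [-0.04  -0.033  0.038] F [ 0.4  0.  -3.3] q6 -1.414 tilt [ 0.001 -0.   ]
```

View pics/g3.png

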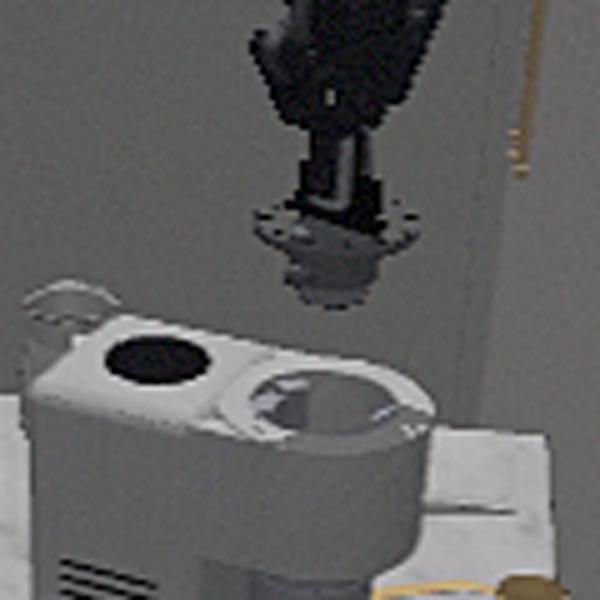

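The carrier hangs level in the gripper (flange at crop (337,230)) above the open, empty chamber (crop (330,403)), about 10 cm up. Handing in.

```bash
python3 -c "
from station import ctrl, get_image, camera_params
print(ctrl.finish_job())"
```

```text
the job is handed in; nothing more can be done
None
```

The carrier is out and the job is handed in: it stopped dead clockwise (0.67 N m), gave counter-clockwise, was turned about 1.28 rad and lifted straight out, and now hangs level and still in the gripper about 10 cm above the mouth.

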